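# Snap the lid of the filament tub shut all the way round

## Task

A part-used spool of filament has been put back in its clear round tub and its clip-on lid laid on top, but the dark rim has not been pressed home anywhere yet. Press the rim down with the fingertips, section by section, until all six sections have clicked fully shut, then take the hand away. Only press: the tub stays standing where it is, neither lifted, tipped nor pushed along the bench, and the other things on the bench are left alone.

Things in the scene. Friction and masses are not known exactly. Their poses are not given: they have to be found in the camera images.
- tub: Loose round spool tub, clear wall, 172 mm across, 0.6 to 1.1 kg with its spool; lid already on. Origin: centre of its underside on the bench; z up, x towards the middle of rim section 1 (with the lift tab). The rim's flat top is 76 mm above the bench where a section is up, 70 mm where it is shut. An orange seal shows under a section that is up and is hidden once it is shut.
- window (a point): Middle of the lid's clear round window inside the rim, on top of its white humidity disc (34 mm across, top 68 mm above the bench). The window is 149 mm across, its top 64 mm above the bench; pressing it shuts nothing.
- rim1_top (a point): Middle of the top of dark grey rim section 1; moves with it. The rim, a flat ring 19 mm wide (radius 73.5 to 92.5 mm), is cut by narrow slots into six equal 60 degree sections, each about 87 mm long, numbered anticlockwise from above; this one is 0 degrees round from the tub's x. 83 mm from the tub's axis; x outwards, z up. Has the lift tab, a tongue 30 mm wide out to 105 mm.
- rim2_top (a point): Middle of the top of dark grey rim section 2; moves with it. The rim, a flat ring 19 mm wide (radius 73.5 to 92.5 mm), is cut by narrow slots into six equal 60 degree sections, each about 87 mm long, numbered anticlockwise from above; this one is 60 degrees round from the tub's x. 83 mm from the tub's axis; x outwards, z up.
- rim3_top (a point): Middle of the top of dark grey rim section 3; moves with it. The rim, a flat ring 19 mm wide (radius 73.5 to 92.5 mm), is cut by narrow slots into six equal 60 degree sections, each about 87 mm long, numbered anticlockwise from above; this one is 120 degrees round from the tub's x. 83 mm from the tub's axis; x outwards, z up.
- rim4_top (a point): Middle of the top of dark grey rim section 4; moves with it. The rim, a flat ring 19 mm wide (radius 73.5 to 92.5 mm), is cut by narrow slots into six equal 60 degree sections, each about 87 mm long, numbered anticlockwise from above; this one is 180 degrees round from the tub's x. 83 mm from the tub's axis; x outwards, z up.
- rim5_top (a point): Middle of the top of dark grey rim section 5; moves with it. The rim, a flat ring 19 mm wide (radius 73.5 to 92.5 mm), is cut by narrow slots into six equal 60 degree sections, each about 87 mm long, numbered anticlockwise from above; this one is 240 degrees round from the tub's x. 83 mm from the tub's axis; x outwards, z up.
- rim6_top (a point): Middle of the top of dark grey rim section 6; moves with it. The rim, a flat ring 19 mm wide (radius 73.5 to 92.5 mm), is cut by narrow slots into six equal 60 degree sections, each about 87 mm long, numbered anticlockwise from above; this one is 300 degrees round from the tub's x. 83 mm from the tub's axis; x outwards, z up.
- rim1 (a joint): How far rim section 1 is pressed down (m): 0 standing proud, as at the start; 0.006 fully shut. A snap: it pushes back with up to 9 N over the first 3 mm and springs back up if let go before that; beyond 3.3 mm it pulls itself down with a click and stays.
- rim2 (a joint): How far rim section 2 is pressed down (m): 0 standing proud, as at the start; 0.006 fully shut. A snap: it pushes back with up to 9 N over the first 3 mm and springs back up if let go before that; beyond 3.3 mm it pulls itself down with a click and stays.
- rim3 (a joint): How far rim section 3 is pressed down (m): 0 standing proud, as at the start; 0.006 fully shut. A snap: it pushes back with up to 9 N over the first 3 mm and springs back up if let go before that; beyond 3.3 mm it pulls itself down with a click and stays.
- rim4 (a joint): How far rim section 4 is pressed down (m): 0 standing proud, as at the start; 0.006 fully shut. A snap: it pushes back with up to 9 N over the first 3 mm and springs back up if let go before that; beyond 3.3 mm it pulls itself down with a click and stays.
- rim5 (a joint): How far rim section 5 is pressed down (m): 0 standing proud, as at the start; 0.006 fully shut. A snap: it pushes back with up to 9 N over the first 3 mm and springs back up if let go before that; beyond 3.3 mm it pulls itself down with a click and stays.
- rim6 (a joint): How far rim section 6 is pressed down (m): 0 standing proud, as at the start; 0.006 fully shut. A snap: it pushes back with up to 9 N over the first 3 mm and springs back up if let go before that; beyond 3.3 mm it pulls itself down with a click and stays.
- glue_stick: Bystander: upright glue stick, white with a blue cap, 29 mm in diameter, 96 mm high, light; origin at the centre of its underside.
- gear: Bystander: printed black and white gear lying flat, 68 mm in diameter, 16 mm high; origin at the centre of its underside.
- scraper: Bystander: plate scraper lying flat, orange handle and steel blade, 190 mm long, 45 mm wide, 18 mm high; origin on its underside near the middle, x towards the blade.
- nozzle_tray: Bystander: open grey parts tray, 80 x 110 x 24 mm, with brass nozzles in it; origin at the centre of its underside.
Mind the look-alikes: they are no part of the job. Of the things that look like the tub, take the one that is farthest from the robot's base at the start.

How it is judged:
By the outcome, as a careful person would: the job done as asked, in the order asked, and still so for the second after the job is handed in, with the robot touching nothing.
It also fails if it takes over 45 s, if anything falls off the work surface, if the arm or the gripper's body presses on something with over 40 N, if the wrist force passes 120 N, or if a joint passes its speed limit or range.

## Robot

A 6-joint arm with a two-finger parallel gripper is mounted at the origin on the work surface. World frame = base frame: x ahead of the robot, y to its left, z up, the work surface at z = 0. Lengths are in m, angles in rad, forces in N, time in s.
With the tool pointing down it reaches from about 0.35 to 0.8 m from the base axis. Payload 7.3 kg.
Tool frame: the origin (TCP) lies at the very end of the fingers, on their centre line; the grasp point (between the pads) lies 19 mm behind it; z points along the fingers, y is the line along which they close (so a half turn about z gives the same grasp; the last joint's range is limited). The gripper opens to 85 mm and grips with 20 to 120 N. Pads are 22 mm wide; open, the fingers measure 114 mm over their backs; the gripper's body (76 mm by 85 mm) begins 54 mm behind the grasp point. The pads swing forward as they close: fully open they stand 13 mm farther back than shut.
Start: joints at [-1.366, 0.342, 1.524, -0, 1.275, -0.146], TCP at [0.18, -0.493, 0.231] pointing down, gripper open.
Joint ranges: [-2.53, 2.53], [-0.77, 2.02], [0.04, 2.7], [-1, 4.14], [0.28, 2.66], [-3.11, 3.11]. Speed limits (rad/s): [2.57, 2.57, 3.14, 3.14, 3.14, 3.14].

## Interface

Orientations are given as a rotation vector (axis times angle).
In Python, from rig import env, viewer gives the robot as it stands.
- The arm moves only by the tool apply_moves, never from a script. Its arguments are lists of equal length, an entry for each row: "delta_pos": the shift along the world's x, y, z in m, a list of three; "angular": the turn, a rotation vector about the world's x, y, z in rad, a list of three; "fingers": the closure, from -1 (fully open) to 1 (shut), so that 0 is half open. In form: {"delta_pos": [[x, y, z], ...], "angular": [[rx, ry, rz], ...], "fingers": [fingers, ...]}. A call has 1 to 12 rows; each row shifts and turns the commanded pose from where the row before left it; what a row does not reach is not made up. A row lasts 1/8 s, in which the tool goes at most 62.5 mm and 10.7 degrees, less where a joint would pass 70% of its speed; a pose out of reach is approached as far as the arm can. A call is refused whole if a number of a shift passes 0.0625 or a number of a turn 0.188, either way. A call with a gripper value outside its range is refused whole. The fingers move at their own pace and stop on an object; "newtons" is the grip in N (left out, the last holds). Time passes only in rows, so rows that do not move let the fingers close. It gives the time, the measured TCP pose, the force, the opening and the grip force at its end, in the units of the state.
- env.get_state(): the state, without advancing time (a new reading comes with each control period).
- viewer.get_image(name): name is "side" or "top" or "wrist"; returns (picture, depth): 384x512x3 uint8, red, green, blue; 384x512 float32, m along the optical axis (not along the pixel's ray), 0 where there is no reading.
- viewer.get_calibration(name): a dict with "fx", "fy", "cx", "cy" (pixels), "D" ([k1, k2, p1, p2, k3] as OpenCV has them; the pictures are not rectified), "rvec" (rotation vector, rad) and "tvec" (3), from world to camera coordinates, as OpenCV has them. Camera axes: x right, y down, z forward; pixel columns grow to the right and rows downward; lengths in m; the calibration is good to about 2 mm. A picture is of the moment at which its call begins: read the wrist's pose just before it. get_calibration takes no time and is no camera call; for the wrist camera it gives the pose at the moment of the call.
- env.hand_in(): hands the job in; it is judged then, once.
The state is a dict: "time_s": time; "joints": joint angles; "qvel": joint speeds; "tau": joint torques, N m; "tool_pos": TCP position; "tcp_rot": TCP orientation; "force": force on the tool from outside, world axes, zero at the start; "torque": the same for the moment, N m; "finger_gap": finger opening in m; "gripper_force": force on a finger pad.
Only numpy, scipy, OpenCV 4.12 (cv2) and the standard library are available. Lean on these libraries where they do the work, as an engineer would, in place of code of your own. Each camera call takes 0.05 s, during which the arm holds its last target. There are 200 camera calls.

## Working session

There is one attempt and no reset: what is moved stays moved. The work goes in short steps, Python scripts to look and compute and a tool call to move; the robot and the scene stay as the last step left them, time stands still between calls to the robot, and variables do not carry over. Pictures are saved under pics/ and viewed, at most 10 in all, crops included, and the job is handed in when it is done.

Besides the shell and the picture viewer there is one more tool, called after "Request:" as name(argument=value, ...) on one line, values as JSON. apply_moves: Moves the arm, as the interface text tells. Its arguments: {"type":"object","properties":{"delta_pos":{"type":"array","items":{"type":"array","items":{"type":"number"}}},"angular":{"type":"array","items":{"type":"array","items":{"type":"number"}}},"fingers":{"type":"array","items":{"type":"number"}},"newtons":{"type":"number"}},"required":["delta_pos","angular","fingers"]}

```bash
mkdir -p pics; cat > h.py <<'E'
import numpy as np, cv2
from rig import env, viewer
def cal(n):
    c=viewer.get_calibration(n); K=np.array([[c['fx'],0,c['cx']],[0,c['fy'],c['cy']],[0,0,1.]])
    return K,np.array(c['D'],float),cv2.Rodrigues(np.array(c['rvec'],float))[0],np.array(c['tvec'],float).ravel()
def ray(cl,px,z):
    K,D,R,t=cl
    p=cv2.undistortPoints(np.array(px,float).reshape(-1,1,2),K,D).reshape(-1,2)
    d=np.c_[p,np.ones(len(p))]@R; o=-R.T@t
    return o+d*((z-o[2])/d[:,2])[:,None]
def proj(cl,P):
    K,D,R,t=cl
    return cv2.projectPoints(np.array(P,float).reshape(-1,1,3),cv2.Rodrigues(R)[0],t,K,D)[0].reshape(-1,2)
E
python3 - <<'E'
from h import *
s=env.get_state(); print(s)
ims=[]
for n in('top','side'):
    im,d=viewer.get_image(n); cv2.imwrite(f'pics/{n}0.png',im[...,::-1]); np.savez(f'{n}0.npz',im=im,d=d)
    c=cal(n); print(n,-c[2].T@c[3])
E
```

```text
{'time_s': 0.0, 'joints': array([-1.36601158e+00,  3.42743243e-01,  1.52502433e+00, -1.02257318e-05,
        1.27537750e+00, -1.46023903e-01]), 'qvel': array([ 0.00057591, -0.0002771 , -0.00011911, -0.00257701, -0.00033268,
       -0.00079587]), 'tau': array([-2.13426916e-03, -4.33687949e+01, -2.46014571e+01, -3.72610357e-04,
        7.95203290e-03, -2.22863946e-05]), 'tool_pos': array([ 0.18034456, -0.49262911,  0.23061275]), 'tcp_rot': array([-3.09185978e+00, -5.47961498e-01,  8.69483095e-05]), 'force': array([0.48113912, 0.74911914, 0.8319464 ]), 'torque': array([-0.03778196, -0.02665179,  0.0062061 ]), 'gripper_force': 0.0, 'finger_gap': 0.08571223566520693}
top [ 0.26930311 -0.01425023  1.29629872]
side [0.30685922 0.82208693 0.86762739]
```

View pics/top0.png

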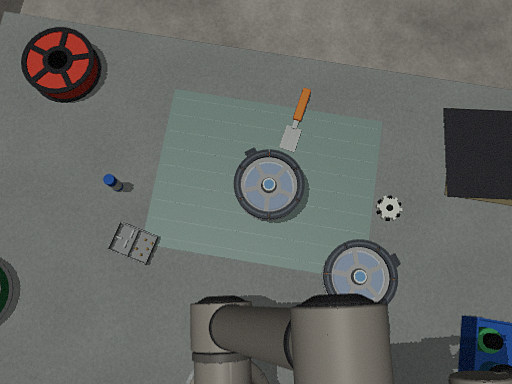

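View pics/side0.png

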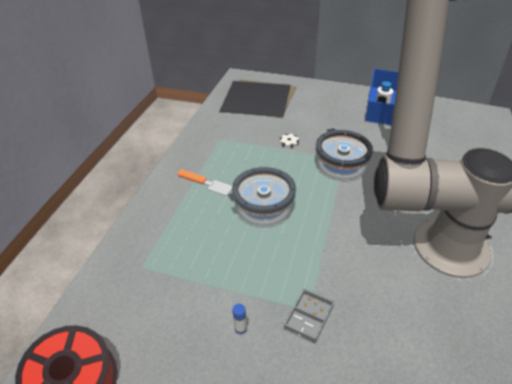

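Two candidates in the top view: the tub at (268,184), with its tab at (250,152), and the tub at (360,276), with its tab at (395,260). I'll measure both distances from the base, and enlarge the farther one.

```bash
python3 - <<'E'
from h import *
f=np.load('top0.npz'); im=f['im']; d=f['d']; c=cal('top')
for u,v in((268,184),(360,276)):
    X=ray(c,[(u,v)],.068)[0]; print('cand',X,np.hypot(*X[:2]))
g=im.max(2).astype(int)
m=((g<85)).astype(np.uint8); m[:, :225]=0; m[:,315:]=0; m[:140]=0; m[230:]=0
n,l,st,ce=cv2.connectedComponentsWithStats(m); i=1+st[1:,4].argmax(); print(st[i])
# rectified world map at z=.076, 0.5mm/px, centre X0
X0=ray(c,[(268,184)],.068)[0]
N=500;xs=(np.arange(N)-N/2)*.0005
gx,gy=np.meshgrid(xs,xs); P=np.stack([X0[0]-gy,X0[1]-gx,0*gx+.076],-1).reshape(-1,3) # up=+x,left=+y
uv=proj(c,P).reshape(N,N,2).astype(np.float32)
r=cv2.remap(im,uv[...,0],uv[...,1],cv2.INTER_CUBIC); cv2.imwrite('pics/rect0.png',r[...,::-1]); print(X0)
# white disc / blue centre in top
hsv=cv2.cvtColor(im,cv2.COLOR_RGB2HSV)
for z,u in ((.076,0),):
    y,x=np.nonzero(l==i); W=ray(c,np.c_[x,y],z)
    print('bbox W',W.min(0),W.max(0))
    print('min circle',cv2.minEnclosingCircle(W[:,:2].astype(np.float32)))
E
```

```text
cand [ 0.54651801 -0.00931928  0.068     ] 0.5465974581578358
cand [ 0.3508472  -0.27360035  0.068     ] 0.44491674416859395
[ 234  148   76   75 1584]
[ 0.54651801 -0.00931928  0.068     ]
bbox W [ 0.44706775 -0.1161986   0.076     ] [0.63900903 0.08133023 0.076     ]
min circle ((0.5484064817428589, -0.01567465253174305), 0.10778720676898956)
```

View pics/rect0.png

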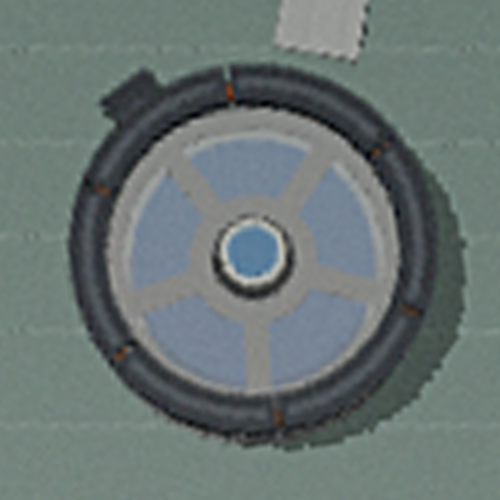

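The tub at top pixel (268,184) is 0.547 m from the base and the other is 0.445 m, so the first is the target. The rectified crop confirms it: ring radius is about 82.5 mm at the slots, and orange shows in all six slots at (230,85), (100,188), (120,353), (278,412), (412,312) and (380,148). The tab is at (130,97). That puts the centre at about (0.5467, -0.011) and section 1 at 38.4°. I'll start with section 5, at (0.5585, -0.091).

Request:
apply_moves(delta_pos=[[0.0315,0.0335,0],[0.0315,0.0335,0],[0.0315,0.0335,0],[0.0315,0.0335,0],[0.0315,0.0335,0],[0.0315,0.0335,0],[0.0315,0.0335,0],[0.0315,0.0335,-0.02],[0.0315,0.0335,-0.02],[0.0315,0.0335,-0.03],[0.0315,0.0335,-0.03],[0.0315,0.0335,0]], angular=[[0,0,0],[0,0,0],[0,0,0],[0,0,0],[0,0,0],[0,0,0],[0,0,0],[0,0,0],[0,0,0],[0,0,0],[0,0,0],[0,0,0]], fingers=[1,1,1,1,1,1,1,1,1,1,1,1], newtons=30)

```text
time_s: 1.6
tool_pos: [0.5576, -0.0893, 0.1283]
tcp_rot: [-3.091, -0.548, 0.008]
force: [-0.6, -0.4, 1.1]
finger_gap: 0.0001
gripper_force: 0.0
```

```bash
python3 - <<'E'
from h import *
s=env.get_state(); print(s['time_s'],s['tool_pos'],s['force'],s['finger_gap'])
im,d=viewer.get_image('wrist'); c=cal('wrist'); cv2.imwrite('pics/w1.png',im[...,::-1])
im2,d2=viewer.get_image('side'); cv2.imwrite('pics/s1.png',cv2.resize(im2[90:260,180:400],None,fx=3,fy=3)[...,::-1])
print(proj(c,[s['tool_pos'],[.5467,-.011,.068],[.5585,-.0911,.076]]))
np.savez('w1.npz',im=im,d=d,K=c[0],D=c[1],R=c[2],t=c[3])
E
```

```text
1.6 [ 0.55757981 -0.08928513  0.12829069] [-0.58312702 -0.42504989  1.12495315] 5.185806007865541e-05
[[265.53115574 257.29054311]
 [146.82829777 190.87850219]
 [267.71319469 219.18052894]]
```

View pics/w1.png

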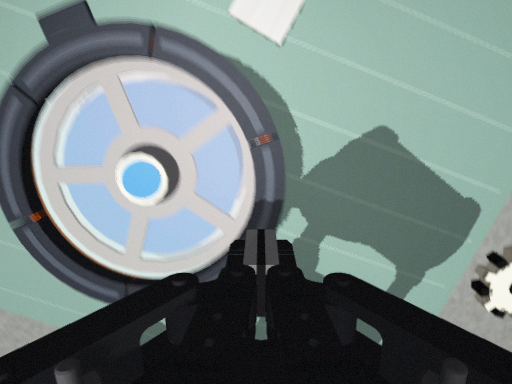

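The wrist view shows the disc at (143,179), where I predicted (147,191). The shut fingertips are at about (262,232), over the inner edge of section 5. The arm may still have been settling, so I'll measure again at rest.

```bash
cat > m.py <<'E'
from h import *
def disc(n,roi=None):
    s=env.get_state(); c=cal(n); im,d=viewer.get_image(n)
    hsv=cv2.cvtColor(im,cv2.COLOR_RGB2HSV)
    m=((abs(hsv[...,0].astype(int)-103)<10)&(hsv[...,1]>125)&(hsv[...,2]>120)).astype(np.uint8)
    k,l,st,ce=cv2.connectedComponentsWithStats(m)
    for i in range(1,k):
        if st[i,4]>20: print(n,st[i],ce[i],ray(c,[ce[i]],.068)[0], 'depth pt z', d[int(ce[i][1]),int(ce[i][0])])
    print(s['tool_pos'],-c[2].T@c[3]); return c,im,d
E
python3 - <<'E'
from m import *
disc('wrist');disc('wrist'); disc('top'); disc('side')
E
```

```text
wrist [ 126  168   38   37 1077] [144.60352832 186.05663881] [ 0.54775786 -0.01082234  0.068     ] depth pt z 0.2113065
[ 0.56025703 -0.08781476  0.13017115] [ 0.62456284 -0.06369118  0.27233873]
wrist [ 124  165   39   37 1081] [142.7160037  183.41350601] [ 0.54773435 -0.01075718  0.068     ] depth pt z 0.21123001
[ 0.5590086  -0.08940827  0.13045529] [ 0.62343616 -0.06518547  0.27254012]
top [103 174  11  10  87] [108.04597701 178.62068966] [0.49261285 0.40501254 0.068     ] depth pt z 1.235033
top [ 474  317   38   67 1212] [494.49834983 350.11716172] [ 0.22886306 -0.61475422  0.068     ] depth pt z 1.1900553
[ 0.55827492 -0.09046333  0.13071602] [ 0.26930311 -0.01425023  1.29629872]
side [368  69  31  43 383] [380.37597911  94.62663185] [ 0.25726232 -0.66029735  0.068     ] depth pt z 1.6248652
side [381  80  12  11  83] [386.26506024  84.01204819] [ 0.2391414  -0.75618241  0.068     ] depth pt z 1.5985789
side [367 113   7   8  24] [369.875      116.58333333] [ 0.28421935 -0.48727763  0.068     ] depth pt z 1.5394224
side [373 112   7  10  28] [376.21428571 116.96428571] [ 0.26170793 -0.49137006  0.068     ] depth pt z 1.5225172
side [233 304  12  15 128] [238.515625 310.421875] [0.49278333 0.3835535  0.068     ] depth pt z 0.8623722
[ 0.55787982 -0.09119775  0.13098868] [0.30685922 0.82208693 0.86762739]
```

At rest the wrist gives a centre of (0.5477, -0.0108), within 1 mm of the top view. Pressing section 5.

Request:
apply_moves(delta_pos=[[0,0,-0.02],[0,0,-0.02],[0,0,-0.01],[0,0,-0.003],[0,0,-0.002],[0,0,-0.002],[0,0,-0.001],[0,0,-0.001],[0,0,0]], angular=[[0,0,0],[0,0,0],[0,0,0],[0,0,0],[0,0,0],[0,0,0],[0,0,0],[0,0,0],[0,0,0]], fingers=[1,1,1,1,1,1,1,1,1])

```text
time_s: 3.02
tool_pos: [0.5588, -0.0912, 0.0728]
tcp_rot: [3.093, 0.548, 0.002]
force: [-0.4, -0.3, 0.1]
finger_gap: -0.0001
gripper_force: 0.0
```

Request:
apply_moves(delta_pos=[[0,0,-0.001],[0,0,-0.001],[0,0,-0.001],[0,0,0]], angular=[[0,0,0],[0,0,0],[0,0,0],[0,0,0]], fingers=[1,1,1,1])

```text
time_s: 3.52
tool_pos: [0.5584, -0.0909, 0.0698]
tcp_rot: [3.093, 0.548, 0.0]
force: [-1.6, 0.9, 4.8]
finger_gap: -0.0001
gripper_force: 2.5
```

```bash
python3 - <<'E'
from h import *
for n in('side','top'):
    im,d=viewer.get_image(n)
    cr=im[140:240,210:320] if n=='side' else im[130:240,215:325]
    globals()[n]=cv2.resize(cr,(400,400),interpolation=cv2.INTER_CUBIC)
cv2.imwrite('pics/p5.png',np.hstack([side,top])[...,::-1])
print(env.get_state()['force'],env.get_state()['tool_pos'])
E
```

```text
[-2.53710517  0.07874313  4.61444663] [ 0.55840257 -0.09094126  0.06974445]
```

View pics/p5.png

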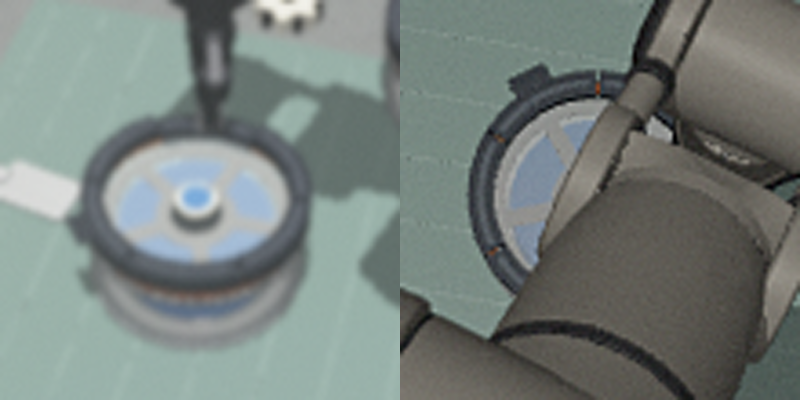

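The tip bottomed at z = 0.0698 with about 5 N, matching a shut rim at 70 mm. The side half of the crop shows the tip on the rim at (208,122), with orange still visible under the other sections. Section 6 next.

Request:
apply_moves(delta_pos=[[0,0,0.022],[0.0318,0.025,0],[0.0318,0.025,0],[0,0,0],[0,0,-0.01],[0,0,-0.003],[0,0,-0.002],[0,0,-0.002],[0,0,-0.002],[0,0,-0.002],[0,0,-0.001],[0,0,0]], angular=[[0,0,0],[0,0,0],[0,0,0],[0,0,0],[0,0,0],[0,0,0],[0,0,0],[0,0,0],[0,0,0],[0,0,0],[0,0,0],[0,0,0]], fingers=[1,1,1,1,1,1,1,1,1,1,1,1])

```text
time_s: 5.12
tool_pos: [0.6221, -0.0413, 0.0698]
tcp_rot: [3.093, 0.548, 0.0]
force: [-1.4, -0.8, 3.9]
finger_gap: 0.0002
gripper_force: 2.3
```

Request:
apply_moves(delta_pos=[[0,0,0.022],[-0.006,0.04,0],[-0.006,0.04,0],[0,0,0],[0,0,-0.01],[0,0,-0.003],[0,0,-0.002],[0,0,-0.002],[0,0,-0.002],[0,0,-0.002],[0,0,-0.001],[0,0,0]], angular=[[0,0,0],[0,0,0],[0,0,0],[0,0,0],[0,0,0],[0,0,0],[0,0,0],[0,0,0],[0,0,0],[0,0,0],[0,0,0],[0,0,0]], fingers=[1,1,1,1,1,1,1,1,1,1,1,1])

```text
time_s: 6.62
tool_pos: [0.6102, 0.0386, 0.0698]
tcp_rot: [3.093, 0.548, 0.001]
force: [-2.2, -0.8, 4.3]
finger_gap: 0.0001
gripper_force: 2.3
```

Request:
apply_moves(delta_pos=[[0,0,0.022],[-0.0377,0.015,0],[-0.0377,0.015,0],[0,0,0],[0,0,-0.01],[0,0,-0.003],[0,0,-0.002],[0,0,-0.002],[0,0,-0.002],[0,0,-0.002],[0,0,-0.001],[0,0,0]], angular=[[0,0,0],[0,0,0],[0,0,0],[0,0,0],[0,0,0],[0,0,0],[0,0,0],[0,0,0],[0,0,0],[0,0,0],[0,0,0],[0,0,0]], fingers=[1,1,1,1,1,1,1,1,1,1,1,1])

```text
time_s: 8.12
tool_pos: [0.5349, 0.0689, 0.0697]
tcp_rot: [3.093, 0.548, 0.001]
force: [-0.9, -0.3, 5.7]
finger_gap: 0.0002
gripper_force: 2.7
```

Sections 1 and 2 are pressed. Next: section 3 at (0.4714, 0.0188) and section 4 at (0.4832, -0.0613).

Request:
apply_moves(delta_pos=[[0,0,0.022],[-0.0318,-0.025,0],[-0.0318,-0.025,0],[0,0,0],[0,0,-0.01],[0,0,-0.003],[0,0,-0.002],[0,0,-0.002],[0,0,-0.002],[0,0,-0.002],[0,0,-0.001],[0,0,0]], angular=[[0,0,0],[0,0,0],[0,0,0],[0,0,0],[0,0,0],[0,0,0],[0,0,0],[0,0,0],[0,0,0],[0,0,0],[0,0,0],[0,0,0]], fingers=[1,1,1,1,1,1,1,1,1,1,1,1])

```text
time_s: 9.62
tool_pos: [0.4712, 0.0191, 0.0697]
tcp_rot: [3.093, 0.548, 0.001]
force: [-1.6, 0.2, 6.7]
finger_gap: -0.0004
gripper_force: 3.2
```

Request:
apply_moves(delta_pos=[[0,0,0.022],[0.006,-0.04,0],[0.006,-0.04,0],[0,0,0],[0,0,-0.01],[0,0,-0.003],[0,0,-0.002],[0,0,-0.002],[0,0,-0.002],[0,0,-0.002],[0,0,-0.001],[0,0,0]], angular=[[0,0,0],[0,0,0],[0,0,0],[0,0,0],[0,0,0],[0,0,0],[0,0,0],[0,0,0],[0,0,0],[0,0,0],[0,0,0],[0,0,0]], fingers=[1,1,1,1,1,1,1,1,1,1,1,1])

```text
time_s: 11.12
tool_pos: [0.4832, -0.0609, 0.0697]
tcp_rot: [3.093, 0.548, 0.001]
force: [-2.1, 0.7, 5.7]
finger_gap: -0.0002
gripper_force: 2.9
```

Request:
apply_moves(delta_pos=[[0,0,0.03],[0,0,0.05],[0,-0.03,0.05],[-0.02,-0.05,0],[-0.02,-0.05,0],[-0.02,-0.05,0],[-0.02,-0.05,0],[-0.02,-0.05,0],[0,0,0],[0,0,0]], angular=[[0,0,0],[0,0,0],[0,0,0],[0,0,0],[0,0,0],[0,0,0],[0,0,0],[0,0,0],[0,0,0],[0,0,0]], fingers=[1,1,1,1,1,1,1,1,1,1])

```text
time_s: 12.38
tool_pos: [0.383, -0.3406, 0.199]
tcp_rot: [-3.093, -0.547, 0.0]
force: [-0.6, 0.5, 0.4]
finger_gap: 0.0002
gripper_force: 0.0
```

```bash
python3 - <<'E'
from h import *
s=env.get_state(); print(s['time_s'],s['tool_pos'],s['force'])
im,d=viewer.get_image('side'); c=cal('top')
top,dt=viewer.get_image('top'); f=np.load('top0.npz')
C=np.array([.547,-.011])
def rm(I,z,N=500):
    xs=(np.arange(N)-N/2)*.0005; gx,gy=np.meshgrid(xs,xs)
    uv=proj(c,np.stack([C[0]-gy,C[1]-gx,0*gx+z],-1).reshape(-1,3)).reshape(N,N,2).astype(np.float32)
    return cv2.remap(I,uv[...,0],uv[...,1],cv2.INTER_CUBIC)
cv2.imwrite('pics/end.png',np.hstack([cv2.resize(rm(top,.070),(400,400)),cv2.resize(im[140:240,210:320],(400,400),interpolation=cv2.INTER_CUBIC)])[...,::-1])
for k in range(6):
    # median depth change over section (top cam looks nearly straight down)
    a=np.radians(38.4+60*k+np.arange(-20,21,2)); P=np.c_[C[0]+.083*np.cos(a),C[1]+.083*np.sin(a),0*a+.073]
    u=proj(c,P).round().astype(int); 
    Z=[]
    for D in(f['d'],dt):
        z=[D[v,x] for x,v in u]; Z.append(np.median(z))
    print('rim',k+1,'depth change mm',(Z[1]-Z[0])*1000)
E
```

```text
12.375 [ 0.38300183 -0.34058186  0.19901525] [-0.58424105  0.47481294  0.44268918]
rim 1 depth change mm 5.0811768
rim 2 depth change mm 5.7988167
rim 3 depth change mm 5.9188604
rim 4 depth change mm 4.8042536
rim 5 depth change mm 6.2536
rim 6 depth change mm 5.837202
```

View pics/end.png

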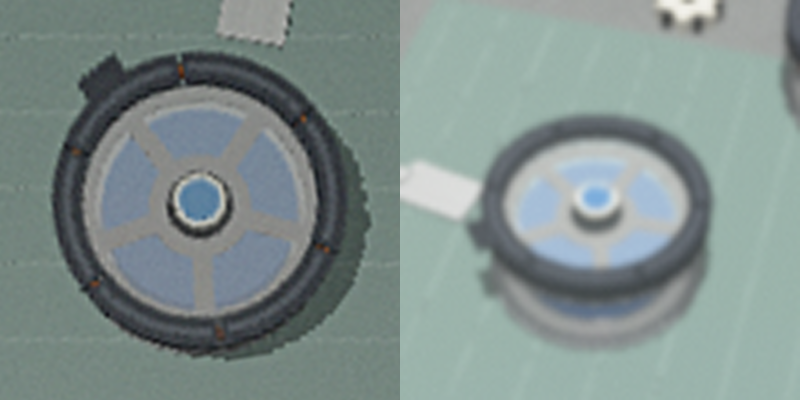

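The final picture shows the rim level. The side half has no orange band under the rim near (595,290), the tub hasn't moved and the hand is clear. All six sections dropped about 5–6 mm and bottomed under the fingertips.

```bash
python3 -c "
from rig import env
print(env.hand_in())"
```

```text
the job is handed in; nothing more can be done
None
```

I pressed all six rim sections of the farther tub shut and took the hand clear, then handed the job in at about 12.5 s. Each section bottomed at about 70 mm, and the final side view shows no orange seal under the rim and the tub where it was. The hand-in gave no verdict.

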